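Third hand for a drawer divider

ROBOT

A 7-joint arm with a two-finger parallel gripper is mounted at the origin on a cart in front of the work surface, level with it; the furniture and walls round the work are solid. World frame = base frame: x ahead of the robot, y to its left, z up, the work surface at z = 0. Lengths are in m, angles in rad, forces in N, time in s.
With the tool pointing down it reaches from about 0.425 to 0.925 m from the base axis. Payload 6.8 kg.
Tool frame: the origin (TCP) lies on the mounting face of the last link; the fingertips stand 182 mm ahead of it and the grasp point (between the pads) lies 163 mm ahead of it; z points along the fingers, y is the line along which they close (so a half turn about z gives the same grasp; the last joint's range is limited). The gripper opens to 88 mm and grips with 3 to 60 N. Pads are 20 mm wide; open, the fingers measure 115 mm over their backs; the gripper's body (75 mm by 178 mm) begins 61 mm behind the grasp point.
Start: joints at [1.053, 0.477, 0.022, 1.555, -0.011, 1.109, -0.083], TCP at [0.269, -0.619, 0.405] pointing down, gripper open.
Joint ranges: [-2.96, 2.96], [-0.34, 2.1], [-1.41, 1.46], [0.24, 2.44], [-1.37, 4.51], [0.17, 1.92], [-2.96, 2.96]. Speed limits (rad/s): [2.39, 2.39, 3.14, 3.14, 3.14, 3.14, 3.14].

INTERFACE

Orientations are given as a unit quaternion [w, x, y, z].
In Python, from rig import robot gives the robot as it stands.
- The arm moves only by the shell command python3 drive.py 'ROWS' [OPENING] [FORCE]. ROWS is rows parted by semicolons, their numbers by spaces, 1 to 20 of them, each of 6 numbers: dx, dy, dz in m, then a rotation vector rx, ry, rz in rad; each row is the pose to reach, as a shift and turn from the pose commanded when the command began, along the tool's axes at that moment; what a row does not reach only later rows make up. A row lasts 1/12 s, in which the tool goes at most 0.0417 m and 0.125 rad, less where a joint would pass 70% of its speed; a pose out of reach is approached as far as the arm can. OPENING is the finger opening in m, set as the command begins (- or left out keeps the last). The fingers move at their own pace and stop on an object; FORCE is the grip in N (left out, the last holds). Time passes only in rows, so rows that do not move let the fingers close. It prints the time, the measured TCP pose, the force, the opening and the grip force at its end.
- robot.get_obs(): the state, without advancing time (a new reading comes with each control period).
- robot.read_camera(name): name is "scene" or "top" or "wrist"; returns the picture (480x640x3 uint8, red, green, blue); there is no depth.
- robot.camera_params(name): a dict with "K" (3x3 intrinsics, pixels), "R" (3x3) and "t" (3): a world point X has camera coordinates R X + t. Camera axes: x right, y down, z forward; pixel columns grow to the right and rows downward; lengths in m; the calibration is good to about 2 mm. A picture is of the moment at which its call begins: read the wrist's pose just before it. camera_params takes no time and is no camera call; for the wrist camera it gives the pose at the moment of the call.
- robot.hand_in(): hands the job in; it is judged then, once.
The state is a dict: "time": time; "joint_pos": joint angles; "qvel": joint speeds; "joint_torque": joint torques, N m; "eef_pos": TCP position; "eef_rot": TCP orientation; "force": force on the tool from outside, world axes, zero at the start; "wrist_torque": the same for the moment, N m; "opening": finger opening in m; "grip_force": force on a finger pad.
Only numpy, scipy, OpenCV 4.12 (cv2) and the standard library are available. Lean on these libraries where they do the work, as an engineer would, in place of code of your own. Each camera call takes 0.05 s, during which the arm holds its last target. There are 200 camera calls.

TASK

We are assembling a small drawer: set the loose wooden divider upright on the jig's plywood base, slide its end squarely into the groove of the clamped drawer side until it is fully home, and keep pressing it against the bottom of the groove with a steady push of about 12 newtons (never ram it with more than 40) so that I can drive the screws from behind. Finish while still holding it like that: do not let go, and leave the screwdriver, try square and screw box lying behind the work where they are.

Things in the scene. Friction and masses are not known exactly. Their poses are not given: they have to be found in the camera images.
- divider: the loose drawer divider: a plain wooden board 150 long (its x), 15 thick (its y), 60 high (its z), about 90 g; it starts standing on its long edge on the bench top, left of the jig. Origin: centre of its underside. Both ends are alike. It is easily held from above across its 15 mm thickness
- jig: assembly jig fixed to the bench: a plywood base 250 (its x) x 180 (its y) x 12 thick, with two steel angles as a fence that hold the drawer side up. Origin: centre of the base's underside (bench height); its x points away from the robot, square to the drawer side; the upper face of the base is at z = 12; the two C-clamps' screws reach 0.19 m behind that origin
- drawer_side: the drawer side: a board 170 long (y), 12 thick (x), 60 high, standing across the jig's base (top of base = its z 0), fixed by two C-clamps over its top, 66 mm left and right of the middle; they stand out 19 mm before its near face, tops 111 mm above the bench. In the middle of the near face an upright groove, 17 wide, 6 deep, full height. Origin: middle of the board's underside
- groove_floor: the rigid bottom of that groove, 17 wide, 60 high (the back half of the same board). Origin: on its surface, midway across, at the top of the jig's base; x points into the wood, away from the robot (the way to push), y left across the groove, z up. The groove's mouth is at x = -6 mm. With the divider fully home and square, its origin is at x = -75 mm, y = 0, z = 0 in this frame
- screw_box: small cardboard box of screws, 110x70x55, on the bench behind the work, left; origin centre of underside
- screwdriver: cross-head screwdriver with red handle, 171 long, 26 thick, lying on the bench behind the divider; origin centre of underside
- try_square: try square with wooden stock, 119x174x19, lying at the back of the bench; origin centre of underside

How it is judged:
By the outcome, as a careful person would: the job done as asked, in the order asked, and still so for the second after the job is handed in, while the arm keeps its last pose, push and grip.
It also fails if it takes over 64 s, if anything falls off the work surface, if the arm or the gripper's body presses on something with over 40 N, if the wrist force passes 120 N, or if a joint passes its speed limit or range.

## Working session

There is one attempt and no reset: what is moved stays moved. The work goes in short steps, Python scripts to look and compute and a shell command to move; the robot and the scene stay as the last step left them, time stands still between calls to the robot, and variables do not carry over. Pictures are saved under pics/ and viewed, at most 10 in all, crops included, and the job is handed in when it is done.

```bash
ls; mkdir -p pics; python3 - <<'E'
from rig import robot
import cv2,numpy as np
for n in("scene","top"):
    im=robot.read_camera(n); cv2.imwrite(f"pics/{n}0.png",im[:,:,::-1]); p=robot.camera_params(n); print(n,p["K"],p["R"],p["t"])
o=robot.get_obs(); print(o)
E
```

```text
drive.py
pics
rig.py
scene [[610.80397478   0.         313.36300755]
 [  0.         610.80397478 236.31309477]
 [  0.           0.           1.        ]] [[-0.47922684 -0.87768863 -0.00207358]
 [-0.73771416  0.40407711 -0.54083223]
 [ 0.47552019 -0.25765161 -0.84112793]] [0.17569106 0.49174204 0.86840779]
top [[547.66788439   0.         323.36978259]
 [  0.         547.66788439 243.28336376]
 [  0.           0.           1.        ]] [[ 0.00192263 -0.999598    0.0282869 ]
 [-0.99496666 -0.00474622 -0.10009405]
 [ 0.10018807 -0.02795208 -0.99457581]] [-0.14535397  0.55810906  1.04405143]
{'time': 0.1, 'joint_pos': array([ 1.05293656,  0.47770532,  0.02236668,  1.55627586, -0.01145258,
        1.10929349, -0.08309133]), 'qvel': array([ 0.00185017, -0.00127577, -0.00067793, -0.00165741, -0.00178865,
        0.00092183,  0.00069173]), 'joint_torque': array([ 4.15678704e-03, -5.84089136e+01,  1.53978020e+00, -2.73312020e+01,
       -5.42397494e-02,  1.31547588e-02,  9.00180517e-07]), 'eef_pos': array([ 0.26881766, -0.6189208 ,  0.40381973]), 'eef_rot': array([-7.39680983e-04,  9.79082154e-01,  2.03463834e-01, -2.37757868e-04]), 'force': array([ 0.11472513, -0.64967516, -0.13374342]), 'wrist_torque': array([-0.04827998,  0.06507833,  0.01073165]), 'grip_force': 0.0, 'opening': 0.08768642318554001}
```

View pics/scene0.png

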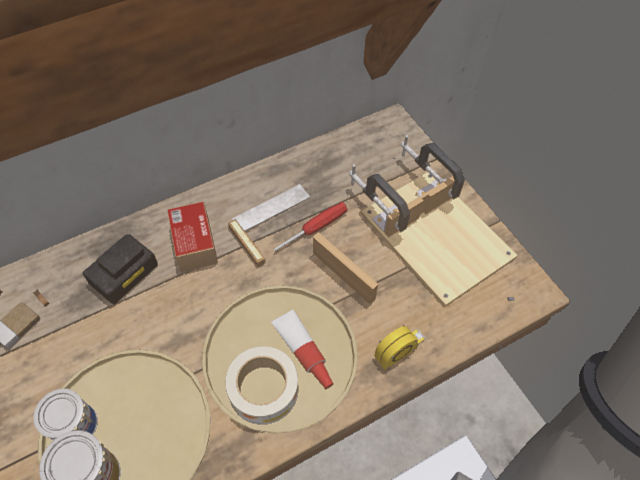

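View pics/top0.png

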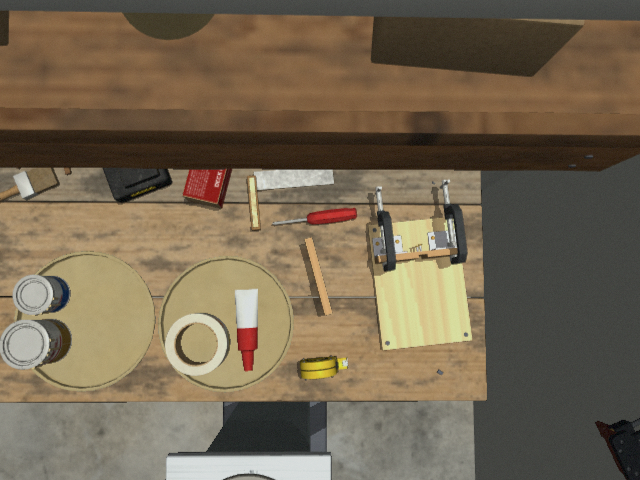

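The divider stands at about (318,277) in the top view and (345,268) in the scene view. The jig's groove is near (417,250) in the top view, and a shelf overhangs the back of the bench. Next I'll enlarge both views.

```bash
python3 - <<'E'
import cv2
a=cv2.imread("pics/top0.png")[200:350,295:495]; cv2.imwrite("pics/topc.png",cv2.resize(a,None,fx=4,fy=4,interpolation=cv2.INTER_CUBIC))
a=cv2.imread("pics/scene0.png")[155:305,305:505]; cv2.imwrite("pics/scenec.png",cv2.resize(a,None,fx=4,fy=4,interpolation=cv2.INTER_CUBIC))
E
```

```text
(no output)
```

View pics/topc.png

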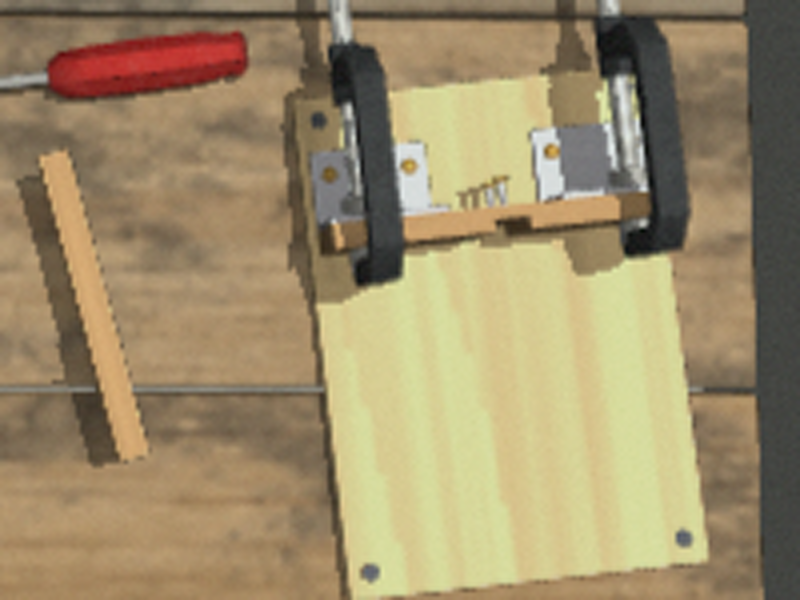

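View pics/scenec.png

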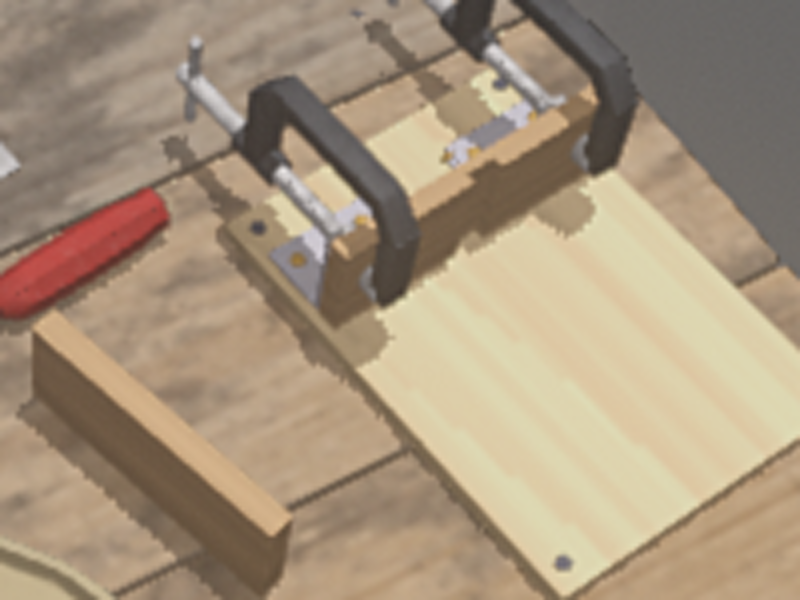

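```bash
cat > h.py <<'E'
import numpy as np, cv2
from rig import robot
from scipy.spatial.transform import Rotation as Ro
def P(n):
    p=robot.camera_params(n); return p["K"],np.array(p["R"]),np.array(p["t"])
def tri(views):   # [(params,(u,v)),...] least squares over rays
    A=np.zeros((3,3));b=np.zeros(3);L=[]
    for (K,R,t),uv in views:
        d=R.T@np.linalg.solve(K,[*uv,1]);d/=np.linalg.norm(d);c=-R.T@t;M=np.eye(3)-np.outer(d,d);A+=M;b+=M@c;L.append((M,c))
    X=np.linalg.solve(A,b); return X,max(np.linalg.norm(M@(X-c)) for M,c in L)
def onz(p,uv,z):
    K,R,t=p; d=R.T@np.linalg.solve(K,[*uv,1]);c=-R.T@t; return c+d*(z-c[2])/d[2]
def tool():
    o=robot.get_obs();q=o["eef_rot"];return np.array(o["eef_pos"]),Ro.from_quat([q[1],q[2],q[3],q[0]]),o
def rel(target,yaw):  # yaw: world direction angle of tool y (mod pi), pointing down
    p,R,o=tool(); best=None
    for y in (yaw,yaw+np.pi):
        ty=np.array([np.cos(y),np.sin(y),0]);tz=np.array([0,0,-1.]);G=Ro.from_matrix(np.c_[np.cross(ty,tz),ty,tz])
        rv=(R.inv()*G).as_rotvec()
        if best is None or np.linalg.norm(rv)<np.linalg.norm(best): best=rv
    return np.round(np.r_[R.inv().apply(target-p),best],4)
E
python3 - <<'E'
from h import *
np.set_printoptions(precision=4,suppress=True)
T=P("top");S=P("scene")
t=lambda u,v:(295+(u-1.5)/4,200+(v-1.5)/4)
s=lambda u,v:(305+(u-1.5)/4,155+(v-1.5)/4)
for n,a,b in [("far",(54,154.5),(44,320)),("near",(135,458),(284,528)),("screwL near base",(370,572),(562,563)),("base screw FL",(319,120),(258,228)),("groove L",(497,232),(470,188)),("groove R",(532,229),(496,175)),
 ("side top R end far",(648,195),(590,92)),("clampL near bot",(380,282),(390,303))]:
    print(n,*tri([(T,t(*a)),(S,s(*b))]), onz(T,t(*a),.072),onz(T,t(*a),.012))
print("near corners",onz(T,t(352,598),.012),onz(T,t(708,558),.012))
print("cam",-T[1].T@T[2],-S[1].T@S[2])
E
```

```text
far [ 0.5652 -0.1134  0.0591] 0.00012390019189976559 [ 0.5638 -0.1135  0.072 ] [ 0.5704 -0.1136  0.012 ]
near [ 0.4214 -0.1526  0.0593] 0.0003092185442309097 [ 0.4219 -0.1519  0.072 ] [ 0.4202 -0.1541  0.012 ]
screwL near base [ 0.3649 -0.2695  0.0134] 5.10325090044636e-06 [ 0.3696 -0.2611  0.072 ] [ 0.3648 -0.2697  0.012 ]
base screw FL [ 0.5884 -0.2461  0.0125] 6.138090147488627e-05 [ 0.5808 -0.2389  0.072 ] [ 0.5884 -0.2462  0.012 ]
groove L [ 0.5291 -0.3229  0.0667] 0.001163925392508717 [ 0.528  -0.3228  0.072 ] [ 0.5325 -0.335   0.012 ]
groove R [ 0.531  -0.3401  0.0634] 0.0015344883098702222 [ 0.5295 -0.3395  0.072 ] [ 0.5341 -0.3527  0.012 ]
side top R end far [ 0.5439 -0.3951  0.0788] 0.0023625398267095154 [ 0.5459 -0.395   0.072 ] [ 0.5514 -0.4115  0.012 ]
clampL near bot [ 0.5076 -0.2705  0.0352] 0.002616306995143523 [ 0.5042 -0.2671  0.072 ] [ 0.5073 -0.2761  0.012 ]
near corners [ 0.3522 -0.2607  0.012 ] [ 0.3716 -0.4373  0.012 ]
cam [ 0.451  -0.1135  1.0984] [0.034  0.1792 0.9968]
```

The triangulation agrees with the text: divider top at 59 mm and 149 mm long, base top at about 12–13 mm. That puts the divider centre at (0.493, -0.133) with yaw 15.2°. The groove mouth is near (0.529, -0.331), and the jig's yaw is about 6.2°. Next I'll fly over the jig for a wrist view.

```bash
python3 - <<'E'
from h import *
print(rel(np.array([.44,-.34,.40]),np.radians(96.2)), rel(np.array([.4835,-.1357,.40]),np.radians(105.2)))
E
```

```text
[ 0.2681 -0.1876  0.0041 -0.0015  0.0004  0.3016] [ 3.894e-01 -3.577e-01  4.300e-03 -1.500e-03  3.000e-04  1.445e-01]
```

```bash
python3 drive.py '0.268 -0.188 0.004 0 0 0.302;0.268 -0.188 0.004 0 0 0.302;0.268 -0.188 0.004 0 0 0.302;0.268 -0.188 0.004 0 0 0.302;0.268 -0.188 0.004 0 0 0.302;0.268 -0.188 0.004 0 0 0.302;0.268 -0.188 0.004 0 0 0.302;0.268 -0.188 0.004 0 0 0.302;0.268 -0.188 0.004 0 0 0.302;0.268 -0.188 0.004 0 0 0.302;0.268 -0.188 0.004 0 0 0.302;0.268 -0.188 0.004 0 0 0.302'
python3 - <<'E'
from h import *
K,R,t=P("wrist"); im=robot.read_camera("wrist"); cv2.imwrite("pics/w1.png",im[:,:,::-1]); np.savez("w1.npz",K=K,R=R,t=t); print(R,t,-R.T@t)
for X in ([.5288,-.331,.072],[.5652,-.1134,.06],[.4214,-.1526,.06],[.3649,-.2695,.012]):
    c=K@(R@np.array(X)+t); print(c[:2]/c[2])
print(rel(np.array([.4835,-.1357,.40]),np.radians(105.2)))
E
```

```text
time: 1.1
eef_pos: [0.4388, -0.3414, 0.4005]
eef_rot: [0.0, 0.999, 0.053, -0.0]
force: [0.1, -0.2, 0.0]
opening: 0.0882
grip_force: 0.0
[[ 1.04196838e-01 -9.94556620e-01 -3.84376906e-04]
 [-9.48478658e-01 -9.94856426e-02  3.00816959e-01]
 [-2.99217738e-01 -3.09796028e-02 -9.53681818e-01]] [-0.38531508  0.34712063  0.50743869] [ 0.52121978 -0.33296389  0.37936718]
[313.99973204 126.88681831]
[64.52223125 54.25488254]
[122.61940865 221.90176645]
[248.21896561 268.10643968]
[ 0.066  -0.2     0.0004  0.0003  0.0007 -0.1606]
```

View pics/w1.png

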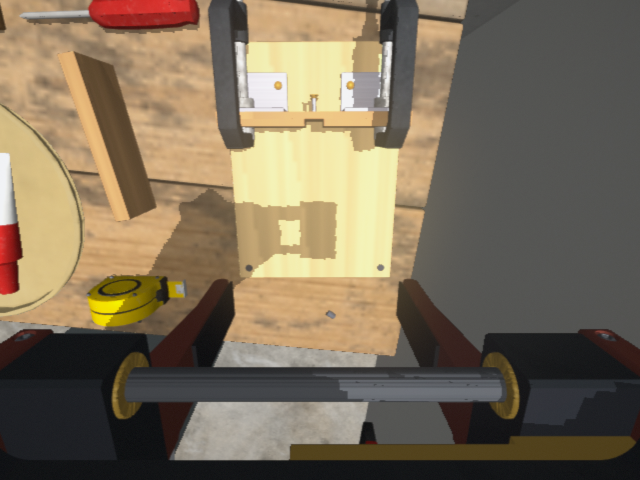

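The wrist view agrees: groove at about (314,124), near base screws at (249,268) and (380,268). The jig looks square to the tool. I'll enlarge the groove and the divider.

```bash
python3 - <<'E'
import cv2,numpy as np
a=cv2.imread("pics/w1.png")
g=cv2.resize(a[95:145,240:390],None,fx=5,fy=5,interpolation=cv2.INTER_CUBIC)   # 750x250
d=cv2.resize(a[40:230,50:170],None,fx=1.75,fy=1.75,interpolation=cv2.INTER_CUBIC)
d1=cv2.resize(a[40:90,50:125],None,fx=5,fy=5,interpolation=cv2.INTER_CUBIC) #375x250
d2=cv2.resize(a[190:240,95:170],None,fx=5,fy=5,interpolation=cv2.INTER_CUBIC)
cv2.imwrite("pics/w1c.png",np.vstack([g,np.hstack([d1,d2])]))
E
```

```text
(no output)
```

View pics/w1c.png

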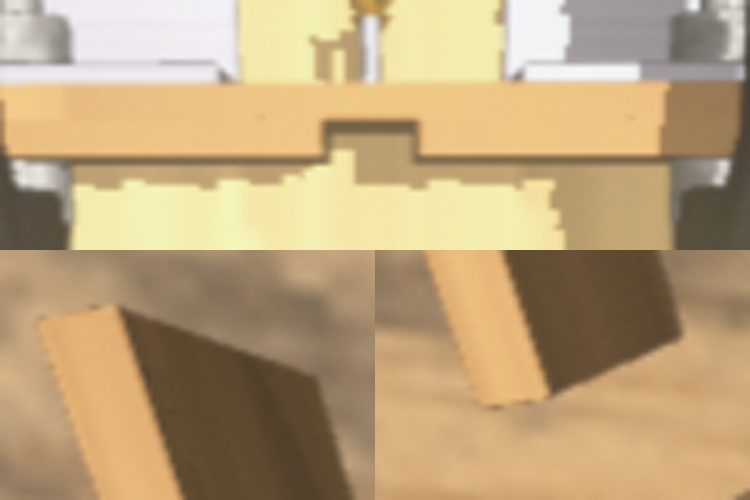

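```bash
python3 - <<'E'
from h import *
np.set_printoptions(precision=4,suppress=True)
T=P("top");S=P("scene");z=np.load("w1.npz");W=(z["K"],z["R"],z["t"])
t=lambda u,v:(295+(u-1.5)/4,200+(v-1.5)/4)
s=lambda u,v:(305+(u-1.5)/4,155+(v-1.5)/4)
w=lambda u,v:(u-.4,v-.4)
a,ea=tri([(T,t(54,154.5)),(S,s(44,320)),(W,w(65.6,52.1))]);b,eb=tri([(T,t(135,458)),(S,s(284,528)),(W,w(123.2,220.2))])
print(a,ea,b,eb,(a+b)/2,np.linalg.norm(a-b),np.degrees(np.arctan2(*(a-b)[1::-1])))
print(onz(W,w(65.6,52.1),.06),onz(W,w(123.2,220.2),.06))
print("groove tri",tri([(T,t(514.5,230.5)),(W,w(313.8,126.2))]))
L,Rr=onz(W,w(304.6,119.2),.072),onz(W,w(323.2,119.2),.072)
print("floor",L,Rr,(L+Rr)/2,"mouth",onz(W,w(313.8,126.2),.072))
A,B=onz(W,(249.2,268),.012),onz(W,(380.5,268),.012);print(A,B,np.degrees(np.arctan2(A[0]-B[0],-(A[1]-B[1]))), (A+B)/2)
c=(a+b)/2; th=np.arctan2(*(a-b)[1::-1])
g=c-.01*np.array([np.cos(th),np.sin(th),0]); g[2]=.36
print(g,rel(g,th+np.pi/2))
E
```

```text
[ 0.5661 -0.1135  0.0585] 0.0012955965071769953 [ 0.4221 -0.1525  0.0584] 0.0011296463339463781 [ 0.4941 -0.133   0.0585] 0.1492670865184894 15.15194350611051
[ 0.5672 -0.1142  0.06  ] [ 0.4236 -0.1529  0.06  ]
groove tri (array([ 0.5291, -0.3305,  0.0744]), np.float64(0.0005122636075924445))
floor [ 0.5345 -0.3219  0.072 ] [ 0.5362 -0.3379  0.072 ] [ 0.5353 -0.3299  0.072 ] mouth [ 0.5296 -0.3304  0.072 ]
[ 0.3652 -0.2706  0.012 ] [ 0.3814 -0.4252  0.012 ] -174.01018972318562 [ 0.3733 -0.3479  0.012 ]
[ 0.4845 -0.1356  0.36  ] [ 0.067  -0.2     0.0404  0.0003  0.0007 -0.1598]
```

```bash
python3 drive.py '0.067 -0.2 0.03 0 0 -0.16;0.067 -0.2 0.03 0 0 -0.16;0.067 -0.2 0.03 0 0 -0.16;0.067 -0.2 0.03 0 0 -0.16;0.067 -0.2 0.03 0 0 -0.16;0.067 -0.2 0.03 0 0 -0.16;0.067 -0.2 0.03 0 0 -0.16;0.067 -0.2 0.10 0 0 -0.16;0.067 -0.2 0.10 0 0 -0.16;0.067 -0.2 0.10 0 0 -0.16;0.067 -0.2 0.10 0 0 -0.16' && python3 - <<'E'
from h import *
th=np.radians(15.15);print(rel(np.array([.4845,-.1356,.193]),th+np.pi/2))
E
```

```text
time: 2.07
eef_pos: [0.4842, -0.136, 0.3001]
eef_rot: [-0.0, 0.991, 0.132, -0.002]
force: [-0.0, 0.3, 0.2]
opening: 0.0881
grip_force: 0.0
[ 0.0007 -0.0002  0.1071 -0.0007  0.0032 -0.    ]
```

```bash
python3 drive.py '0 0 0.04;0 0 0.07 0 0 0' >/dev/null 2>&1; python3 drive.py '0 0 0.04 0 0 0;0 0 0.075 0 0 0;0 0 0.1 0 0 0;0 0 0.107 0 0 0;0 0 0.107 0 0 0;0 0 0.107 0 0 0' && python3 drive.py '0 0 0 0 0 0;0 0 0 0 0 0;0 0 0 0 0 0;0 0 0 0 0 0;0 0 0 0 0 0;0 0 0 0 0 0;0 0 0 0 0 0;0 0 0 0 0 0' 0 40
```

```text
time: 2.57
eef_pos: [0.486, -0.1347, 0.1954]
eef_rot: [0.001, 0.991, 0.133, 0.001]
force: [-0.2, 0.5, -0.2]
opening: 0.0879
grip_force: 0.0
time: 3.23
eef_pos: [0.4849, -0.1339, 0.1937]
eef_rot: [-0.0, 0.991, 0.133, -0.0]
force: [0.9, 0.5, 0.3]
opening: 0.0378
grip_force: 0.0
```

```bash
python3 drive.py '0 0 0 0 0 0;0 0 0 0 0 0;0 0 0 0 0 0;0 0 0 0 0 0;0 0 0 0 0 0;0 0 0 0 0 0;0 0 0 0 0 0;0 0 0 0 0 0'; python3 drive.py '0 0 -0.03 0 0 0;0 0 -0.06 0 0 0;0 0 -0.09 0 0 0;0 0 -0.09 0 0 0'
python3 - <<'E'
from h import *
o=tool();print(o[0],o[1].as_matrix(),o[2]["force"],o[2]["opening"])
print(rel(np.array([.4602-.0498-.0104,-.3386-.0053,.283]),np.radians(96.1)))
E
```

```text
time: 3.9
eef_pos: [0.485, -0.1339, 0.1936]
eef_rot: [0.0, 0.991, 0.134, -0.0]
force: [0.2, -0.2, -1.6]
opening: 0.015
grip_force: 40.0
time: 4.23
eef_pos: [0.4868, -0.1341, 0.2885]
eef_rot: [0.001, 0.991, 0.133, 0.004]
force: [1.7, -1.3, -1.5]
opening: 0.0149
grip_force: 40.0
[ 0.48675316 -0.13411374  0.28849062] [[ 0.96438894  0.26436654  0.00801932]
 [ 0.26438649 -0.96441561 -0.00152016]
 [ 0.00733208  0.00358622 -0.99996669]] [ 1.73676361 -1.3152832  -1.51875424] 0.014881646785501019
[-0.1392  0.1794  0.0051  0.003  -0.0076  0.1611]
```

```bash
python3 drive.py '0 0 -0.04 0 0 0;-0.14 0.18 -0.045 0 0 0.16;-0.14 0.18 -0.045 0 0 0.16;-0.14 0.18 -0.045 0 0 0.16;-0.14 0.18 -0.045 0 0 0.16;-0.14 0.18 -0.045 0 0 0.16;-0.14 0.18 -0.045 0 0 0.16;-0.14 0.18 -0.045 0 0 0.16;-0.14 0.18 -0.045 0 0 0.16;-0.14 0.18 -0.045 0 0 0.16'
python3 - <<'E'
from h import *
print(rel(np.array([.407,-.3436,.225]),np.radians(96.1)))
E
```

```text
time: 5.07
eef_pos: [0.398, -0.3433, 0.3281]
eef_rot: [-0.001, 0.999, 0.054, -0.0]
force: [-0.5, 0.0, -1.6]
opening: 0.0148
grip_force: 40.0
[ 0.009   0.0014  0.1031 -0.0013  0.0004  0.0025]
```

```bash
python3 drive.py '0.009 0.001 0.04 0 0 0.002;0.009 0.001 0.08 0 0 0.002;0.009 0.001 0.1 0 0 0.002;0.009 0.001 0.103 0 0 0.002;0.009 0.001 0.103 0 0 0.002;0.009 0.001 0.103 0 0 0.002;0.009 0.001 0.103 0 0 0.002'
python3 - <<'E'
from h import *
K,R,t=P("wrist"); im=robot.read_camera("wrist"); np.savez("w2.npz",K=K,R=R,t=t)
o=tool();print(o[0],o[1].as_matrix())
a=im[:,:,::-1]
cv2.imwrite("pics/w2.png",a)
for X in ([.5353,-.3299,.072],[.407+.084*.9943,-.3436+.084*.1063,.0915]):
    c=K@(R@np.array(X)+t); print(c[:2]/c[2])
E
```

```text
time: 5.65
eef_pos: [0.4076, -0.3446, 0.2274]
eef_rot: [0.001, 0.999, 0.053, 0.001]
force: [0.1, -0.5, -0.3]
opening: 0.0144
grip_force: 40.0
[ 0.40749125 -0.34470107  0.2274147 ] [[ 0.99435938  0.10602759  0.00275393]
 [ 0.10603265 -0.99436108 -0.00176461]
 [ 0.00255131  0.00204667 -0.99999465]]
[310.97643021  -1.38335444]
[310.87983854 135.66824518]
```

View pics/w2.png

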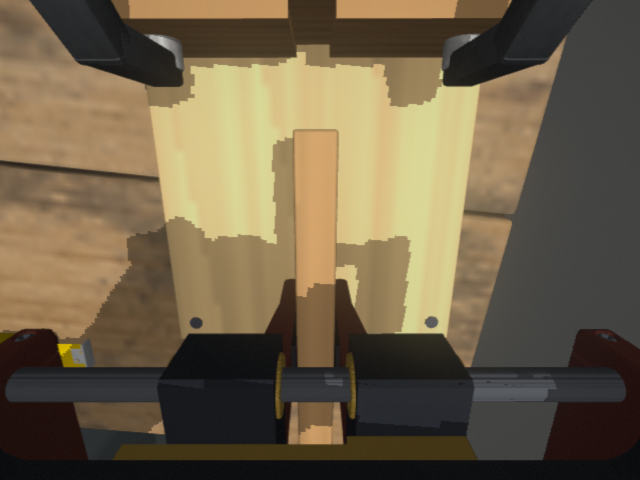

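The held divider's end spans columns 294–338 at row 130. The groove mouth spans about 289–336 at row 18. I'll enlarge this for a differential measurement.

```bash
python3 - <<'E'
import cv2
a=cv2.imread("pics/w2.png")[0:145,230:390]; cv2.imwrite("pics/w2c.png",cv2.resize(a,None,fx=4,fy=4,interpolation=cv2.INTER_CUBIC))
g=cv2.imread("pics/w2.png").astype(int)
import numpy as np
for r in (6,10,14,25,35,45,135,150,180,210,240,270,350):
    x=g[r,280:352].sum(1); d=np.abs(np.diff(x)); i=np.argsort(d)[-4:]; print(r,sorted((280.5+int(k),int(d[k])) for k in i))
E
```

```text
6 [(286.5, 61), (287.5, 183), (335.5, 133), (336.5, 120)]
10 [(287.5, 153), (288.5, 72), (335.5, 128), (336.5, 119)]
14 [(287.5, 152), (288.5, 69), (335.5, 123), (336.5, 122)]
25 [(288.5, 15), (289.5, 13), (291.5, 15), (334.5, 6)]
35 [(291.5, 11), (293.5, 13), (294.5, 8), (324.5, 7)]
45 [(295.5, 60), (296.5, 84), (328.5, 60), (329.5, 90)]
135 [(291.5, 60), (292.5, 125), (294.5, 44), (338.5, 97)]
150 [(293.5, 75), (294.5, 49), (337.5, 41), (338.5, 81)]
180 [(294.5, 61), (295.5, 38), (335.5, 45), (337.5, 108)]
210 [(294.5, 55), (295.5, 39), (336.5, 56), (337.5, 56)]
240 [(295.5, 58), (296.5, 40), (334.5, 44), (336.5, 101)]
270 [(295.5, 58), (296.5, 46), (335.5, 68), (336.5, 56)]
350 [(296.5, 85), (297.5, 68), (332.5, 55), (333.5, 100)]
```

View pics/w2c.png

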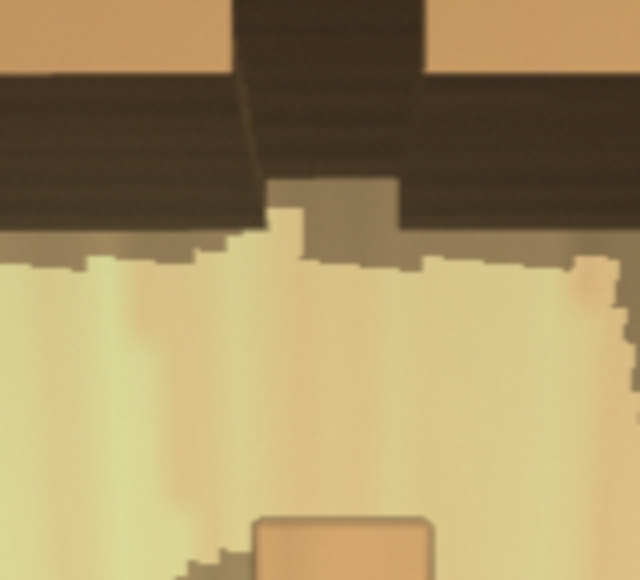

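```bash
python3 - <<'E'
from h import *
z=np.load("w2.npz");W=(z["K"],z["R"],z["t"]);p,R,o=tool()
u=np.array([np.cos(np.radians(6.1)),np.sin(np.radians(6.1)),0]);v=np.array([-u[1],u[0],0])
f=lambda n,q:print(n,np.round(q,4),"u,v rel TCP:",np.round([(q-p)@u,(q-p)@v],4))
print(p)
zt=p[2]-.1936+.06
for n,uv,h in (("gtop",(311.9,18),.072),("gbot",(312.9,57.3),.012),("tip",(315.8,129.7),zt),("d2",(315.95,210),zt),("d3",(316,270),zt)): f(n,onz(W,uv,h))
# local yaw of side near face
a,b=onz(W,(230,18.5),.072),onz(W,(389,18.2),.072);print("face yaw",np.degrees(np.arctan2(a[0]-b[0],b[1]-a[1])))
E
python3 - <<'E'
import cv2,numpy as np
g=cv2.imread("pics/w2.png").astype(int).sum(2)
for c in (200,240,280,345,390,430):
    for lo,hi in((8,30),(45,75)):
        x=np.abs(np.diff(g[lo:hi,c-3:c+4].mean(1)));k=x.argmax();w=x[max(0,k-2):k+3];print(c,lo+.5+(w*np.arange(max(0,k-2),max(0,k-2)+len(w))).sum()/w.sum(),end=" | ")
E
```

```text
[ 0.40749125 -0.34470107  0.2274147 ]
gtop [ 0.5296 -0.3308  0.072 ] u,v rel TCP: [0.1229 0.0008]
gbot [ 0.5296 -0.3308  0.012 ] u,v rel TCP: [0.1229 0.0008]
tip [ 0.4925 -0.3361  0.0938] u,v rel TCP: [ 0.0854 -0.0005]
d2 [ 0.4665 -0.3389  0.0938] u,v rel TCP: [ 0.0593 -0.0005]
d3 [ 0.4444 -0.3413  0.0938] u,v rel TCP: [ 0.0371 -0.0005]
face yaw -173.82248139043395
200 18.101761252446185 | 200 66.45958853783982 | 240 18.041048466864492 | 240 66.37698113207547 | 280 17.847142857142856 | 280 62.3544776119403 | 345 17.884372177055106 | 345 64.48598820058997 | 390 17.87338673787272 | 390 57.044805709754165 | 430 17.836589698046183 | 430 57.02288401253918 |
```

Both are measured in the same view. The divider lies parallel to the groove, 1.3 mm to its right, with 37.5 mm to the mouth. I'll correct sideways and lower it towards the base.

```bash
python3 drive.py '0 -0.0013 0.008 0 0 0;0 -0.0013 0.016 0 0 0;0 -0.0013 0.017 0 0 0;0 -0.0013 0.017 0 0 0;0 -0.0013 0.017 0 0 0;0 -0.0013 0.017 0 0 0;0 -0.0013 0.017 0 0 0;0 -0.0013 0.017 0 0 0'; python3 -c "
from h import *
print(rel(np.array([.407,-.3436,.2056]),np.radians(96.1)),tool()[0],robot.get_obs()['force'])"
```

```text
time: 6.37
eef_pos: [0.4066, -0.3433, 0.2088]
eef_rot: [0.0, 0.999, 0.053, 0.0]
force: [-0.0, -0.2, -1.9]
opening: 0.0146
grip_force: 40.0
[ 0.0004  0.0003  0.0032  0.0003 -0.0003 -0.0008] [ 0.40655268 -0.34333744  0.20883207] [-0.02201605 -0.22228999 -1.8819117 ]
```

```bash
python3 drive.py '0 0 0.0015 0 0 0;0 0 0.0027 0 0 0;0 0 0.003 0 0 0;0 0 0.003 0 0 0;0 0 0.003 0 0 0;0 0 0.003 0 0 0'; python3 drive.py '0 0 0.0003 0 0 0;0 0 0.0006 0 0 0;0 0 0.0006 0 0 0;0 0 0.0006 0 0 0'
```

```text
time: 6.87
eef_pos: [0.4065, -0.3432, 0.2056]
eef_rot: [-0.0, 0.999, 0.053, -0.0]
force: [-0.1, 0.7, -0.9]
opening: 0.0144
grip_force: 40.0
time: 7.2
eef_pos: [0.4065, -0.3432, 0.2056]
eef_rot: [0.0, 0.999, 0.053, 0.0]
force: [-2.3, 0.9, 5.8]
opening: 0.0151
grip_force: 40.0
```

```bash
python3 drive.py '0 0 -0.0004 0 0 0;0.008 0 -0.0004 0 0 0;0.017 0 -0.0004 0 0 0;0.025 0 -0.0004 0 0 0;0.031 0 -0.0004 0 0 0;0.033 0 -0.0004 0 0 0;0.033 0 -0.0004 0 0 0;0.033 0 -0.0004 0 0 0;0.033 0 -0.0004 0 0 0'
python3 - <<'E'
from h import *
K,R,t=P("wrist"); im=robot.read_camera("wrist"); np.savez("w3.npz",K=K,R=R,t=t)
print(tool()[0],robot.get_obs()["force"])
a=im[:,:,::-1][0:140,200:400]; cv2.imwrite("pics/w3.png",cv2.resize(a,None,fx=4,fy=4,interpolation=cv2.INTER_CUBIC))
S=robot.read_camera("scene")[150:300,330:530,::-1]; cv2.imwrite("pics/s3.png",cv2.resize(S,None,fx=4,fy=4,interpolation=cv2.INTER_CUBIC))
E
```

```text
time: 7.95
eef_pos: [0.44, -0.3396, 0.2056]
eef_rot: [0.0, 0.999, 0.053, 0.001]
force: [0.7, 0.9, 2.5]
opening: 0.0149
grip_force: 40.0
[ 0.43997408 -0.3395896   0.20566246] [ 1.42919914 -0.37268175  2.13227141]
```

View pics/w3.png

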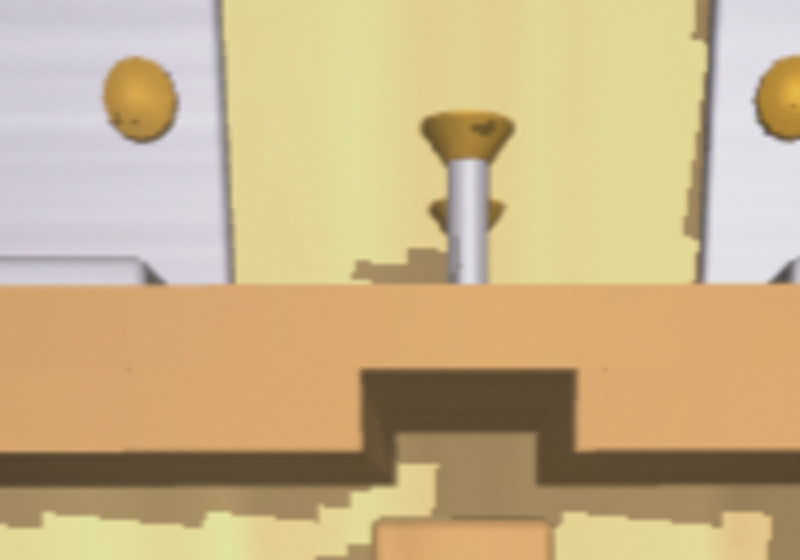

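The divider's end (columns 373–553 of the crop, centre 463) sits 0.5 mm left of the groove's centre (361–577, centre 469) and 5 mm short of the mouth. I'll shift it 0.5 mm right and enter gently.

```bash
python3 drive.py '0 0.0005 0 0 0 0;0.002 0.0005 0 0 0 0;0.004 0.0005 0 0 0 0;0.006 0.0005 0 0 0 0;0.008 0.0005 0 0 0 0;0.008 0.0005 0 0 0 0;0.008 0.0005 0 0 0 0;0.008 0.0005 0 0 0 0'; python3 -c "
from h import *
o=tool()[2];print(o['eef_pos'],o['force'],o['wrist_torque'])"
```

```text
time: 8.72
eef_pos: [0.446, -0.3403, 0.2056]
eef_rot: [0.0, 0.999, 0.052, -0.001]
force: [-4.2, -1.3, 7.9]
opening: 0.0149
grip_force: 40.0
[ 0.4459646  -0.34026999  0.20562144] [-4.20310423 -1.33619323  7.8964887 ] [-0.03365634  0.5006498  -0.01756838]
```

```bash
python3 drive.py '0 0 -0.0003 0 0 0;0 0 -0.0004 0 0 0;0 0 -0.0004 0 0 0;0 0 -0.0004 0 0 0'; python3 - <<'E'
from h import *
K,R,t=P("wrist"); im=robot.read_camera("wrist"); np.savez("w4.npz",K=K,R=R,t=t); cv2.imwrite("pics/w4.png",im[:,:,::-1])
o=tool();print(o[0],np.round(o[2]['force'],1),np.degrees(o[1].as_rotvec()), rel(o[0],np.radians(96.1))[3:])
g=im.astype(int).sum(2)
for r in (105,110,114,118,122,126,130,134,138,142,150,170,200):
    x=np.abs(np.diff(g[r,270:370])); i=np.argsort(x)[-6:]; print(r,sorted((270.5+int(k),int(x[k])) for k in i))
E
```

```text
time: 9.05
eef_pos: [0.447, -0.3394, 0.2056]
eef_rot: [-0.0, 0.999, 0.053, -0.0]
force: [-1.3, -0.6, 1.4]
opening: 0.015
grip_force: 40.0
[ 0.44715964 -0.33938252  0.2056148 ] [-1.4 -1.2  0.5] [-1.79735767e+02 -9.50883981e+00  3.70079012e-02] [-0.0002  0.0004 -0.0008]
105 [(271.5, 4), (277.5, 4), (278.5, 4), (339.5, 4), (358.5, 4), (359.5, 5)]
110 [(283.5, 4), (285.5, 4), (286.5, 5), (334.5, 5), (341.5, 3), (352.5, 4)]
114 [(279.5, 5), (286.5, 6), (287.5, 5), (288.5, 8), (319.5, 5), (341.5, 7)]
118 [(286.5, 21), (287.5, 84), (288.5, 129), (289.5, 37), (340.5, 109), (341.5, 131)]
122 [(287.5, 59), (288.5, 159), (289.5, 31), (332.5, 29), (340.5, 105), (341.5, 132)]
126 [(287.5, 64), (288.5, 157), (297.5, 74), (332.5, 109), (340.5, 102), (341.5, 137)]
130 [(287.5, 57), (288.5, 145), (293.5, 57), (336.5, 66), (340.5, 112), (341.5, 112)]
134 [(288.5, 139), (292.5, 83), (293.5, 77), (337.5, 109), (340.5, 100), (341.5, 106)]
138 [(292.5, 32), (293.5, 64), (294.5, 51), (335.5, 34), (336.5, 54), (337.5, 49)]
142 [(293.5, 79), (294.5, 49), (336.5, 53), (338.5, 119), (342.5, 40), (343.5, 90)]
150 [(273.5, 45), (274.5, 121), (293.5, 72), (294.5, 52), (337.5, 45), (338.5, 92)]
170 [(275.5, 45), (276.5, 117), (293.5, 44), (294.5, 54), (337.5, 76), (338.5, 60)]
200 [(277.5, 41), (278.5, 121), (294.5, 75), (295.5, 49), (336.5, 45), (337.5, 86)]
```

The tip is inside the mouth, with groove edges at 288.5/341 and divider edges at 293/337.5. It is centred to about 0.1 mm. Continuing.

```bash
python3 drive.py '0.001 0 0 0 0 0;0.002 0 0 0 0 0;0.003 0 0 0 0 0;0.003 0 0 0 0 0;0.003 0 0 0 0 0;0.003 0 0 0 0 0'; python3 drive.py '0.0005 0 0 0 0 0;0.001 0 0 0 0 0;0.001 0 0 0 0 0;0.001 0 0 0 0 0;0.001 0 0 0 0 0'
```

```text
time: 9.6
eef_pos: [0.4504, -0.3389, 0.2057]
eef_rot: [-0.0, 0.999, 0.053, -0.0]
force: [-0.2, -0.0, -2.6]
opening: 0.0148
grip_force: 40.0
time: 10.02
eef_pos: [0.4513, -0.339, 0.2058]
eef_rot: [-0.0, 0.999, 0.053, -0.0]
force: [0.1, 0.1, -1.4]
opening: 0.0151
grip_force: 40.0
```

```bash
python3 drive.py '0.0003 0 0.0002 0 0 0;0.0006 0 0.0002 0 0 0;0.0006 0 0.0002 0 0 0;0.0006 0 0.0002 0 0 0;0.0006 0 0.0002 0 0 0';python3 drive.py '0.0004 0 0 0 0 0;0.0006 0 0 0 0 0;0.0006 0 0 0 0 0;0.0006 0 0 0 0 0;0.0006 0 0 0 0 0'
```

```text
time: 10.43
eef_pos: [0.4514, -0.339, 0.2056]
eef_rot: [-0.0, 0.999, 0.053, -0.0]
force: [-4.9, 0.1, 1.5]
opening: 0.0147
grip_force: 40.0
time: 10.85
eef_pos: [0.4516, -0.3391, 0.2056]
eef_rot: [-0.0, 0.999, 0.053, -0.001]
force: [-6.4, -0.6, 3.7]
opening: 0.0147
grip_force: 40.0
```

```bash
python3 drive.py '0.0004 0 0 0 0 0;0.0006 0 0 0 0 0;0.0006 0 0 0 0 0;0.0006 0 0 0 0 0;0.0006 0 0 0 0 0'
```

```text
time: 11.27
eef_pos: [0.4517, -0.3391, 0.2057]
eef_rot: [-0.0, 0.999, 0.052, -0.001]
force: [-8.9, 0.4, 5.9]
opening: 0.0146
grip_force: 40.0
```

```bash
python3 drive.py '0.0004 0 -0.0002 0 0 0;0.0007 0 -0.0002 0 0 0;0.0007 0 -0.0002 0 0 0;0.0007 0 -0.0002 0 0 0;0.0007 0 -0.0002 0 0 0;0.0007 0 -0.0002 0 0 0'; python3 drive.py '0 0 0 0 0 0;0 0 0 0 0 0;0 0 0 0 0 0'
python3 - <<'E'
from h import *
F=[]
for i in range(6): robot.read_camera("wrist") if i<5 else None; o=tool();F.append(o[2]["force"])
print(np.round(F,1),np.mean(F,0)); K,R,t=P("wrist"); im=robot.read_camera("wrist")
a=im[60:200,215:415,::-1]; print(o[0],o[1].as_matrix(),o[2]["wrist_torque"])
cv2.imwrite("pics/w5.png",cv2.resize(a,None,fx=4,fy=4,interpolation=cv2.INTER_CUBIC))
E
```

```text
time: 11.77
eef_pos: [0.4519, -0.3391, 0.2058]
eef_rot: [-0.0, 0.999, 0.052, -0.002]
force: [-9.7, 0.5, 6.0]
opening: 0.0153
grip_force: 40.0
time: 12.02
eef_pos: [0.4519, -0.3391, 0.2057]
eef_rot: [-0.0, 0.999, 0.052, -0.002]
force: [-10.5, 0.9, 6.9]
opening: 0.0148
grip_force: 40.0
[[-10.4   0.7   6.2]
 [-10.2  -0.1   5.5]
 [ -9.3   0.3   6.9]
 [-10.7   0.9   5.9]
 [ -9.8   0.7   7.2]
 [ -9.8   0.7   7.2]] [-10.04482708   0.53339284   6.51008918]
[ 0.45186517 -0.33909887  0.20572311] [[ 9.94531318e-01  1.04367005e-01 -3.87111583e-03]
 [ 1.04370256e-01 -9.94538301e-01  6.46854295e-04]
 [-3.78246271e-03 -1.04734620e-03 -9.99992298e-01]] [0.12786757 1.26792817 0.15937686]
```

View pics/w5.png

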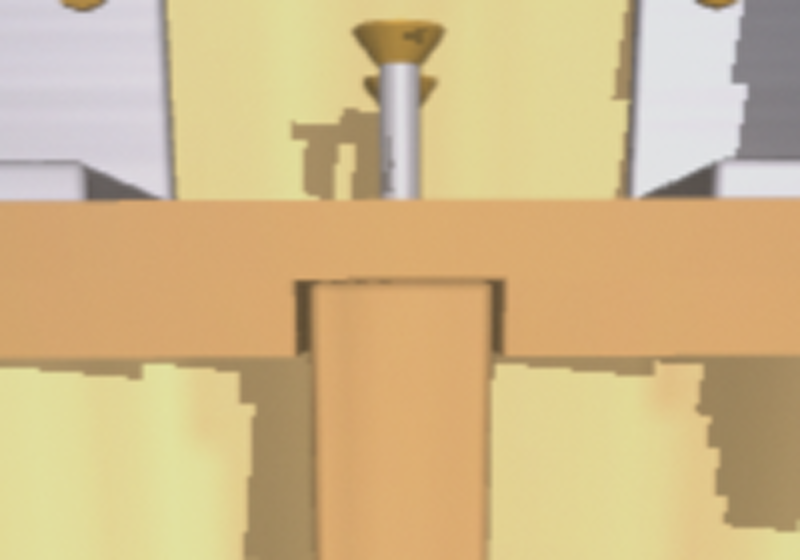

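The divider is fully home at the groove floor, centred and square (end row 282, groove edges 297/504, divider 315/491). The push is about 10 N. A 0.2° nose-down tilt comes from the push, so I'll level it, which also adds push.

```bash
python3 drive.py '0 0 0 0 0.0015 0;0 0 0 0 0.003 0;0 0 0 0 0.003 0;0 0 0 0 0.003 0;0 0 0 0 0.003 0;0 0 0 0 0.003 0'
python3 - <<'E'
from h import *
F=[]
for i in range(6): robot.read_camera("wrist"); o=tool();F.append(o[2]["force"])
print(np.mean(F,0),o[0],o[1].as_matrix()[:,0])
E
```

```text
time: 12.82
eef_pos: [0.4516, -0.3392, 0.2056]
eef_rot: [-0.001, 0.999, 0.052, -0.001]
force: [-10.2, 0.4, 6.3]
opening: 0.015
grip_force: 40.0
[-10.34468601   0.11826359   6.47175123] [ 0.45156549 -0.33916074  0.20563168] [ 0.99454969  0.1042505  -0.00165732]
```

```bash
python3 drive.py '0.0003 0 -0.0001 0 0.001 0;0.0006 0 -0.0001 0 0.002 0;0.0006 0 -0.0001 0 0.002 0;0.0006 0 -0.0001 0 0.002 0;0.0006 0 -0.0001 0 0.002 0;0.0006 0 -0.0001 0 0.002 0'
python3 - <<'E'
from h import *
F=[]
for i in range(6): robot.read_camera("wrist"); o=tool();F.append(o[2]["force"])
print(np.mean(F,0),o[0],o[1].as_matrix()[:,0])
E
```

```text
time: 13.62
eef_pos: [0.4515, -0.3392, 0.2056]
eef_rot: [-0.001, 0.999, 0.052, -0.001]
force: [-12.1, 0.6, 7.5]
opening: 0.0144
grip_force: 40.0
[-12.24554855   0.17920423   7.75824733] [ 0.45150381 -0.33920567  0.20561899] [ 0.99457992  0.10396867 -0.0011369 ]
```

```bash
python3 drive.py '0.0001 0 -0.0002 0 0 0;0.0002 0 -0.0004 0 0 0;0.0002 0 -0.0004 0 0 0;0.0002 0 -0.0004 0 0 0;0.0002 0 -0.0004 0 0 0;0.0002 0 -0.0004 0 0 0'
python3 - <<'E'
from h import *
F=[]
for i in range(6): robot.read_camera("wrist"); o=tool();F.append(o[2]["force"])
print(np.mean(F,0),o[0],o[1].as_matrix()[:,0])
E
```

```text
time: 14.42
eef_pos: [0.4516, -0.3392, 0.2057]
eef_rot: [-0.001, 0.999, 0.052, -0.001]
force: [-11.9, -0.1, 4.1]
opening: 0.0149
grip_force: 40.0
[-11.63338903  -0.23572354   4.58223704] [ 0.45155964 -0.33924746  0.20567062] [ 0.99459705  0.10380165 -0.00139036]
```

```bash
python3 drive.py '0.0003 0 -0.0001 0 0 0;0.0003 0 -0.0001 0 0 0;0.0003 0 -0.0001 0 0 0;0.0003 0 -0.0001 0 0 0;0.0003 0 -0.0001 0 0 0;0.0003 0 -0.0001 0 0 0;0.0003 0 -0.0001 0 0 0;0.0003 0 -0.0001 0 0 0;0.0003 0 -0.0001 0 0 0;0.0003 0 -0.0001 0 0 0'
python3 - <<'E'
from h import *
F=[]
for i in range(8): robot.read_camera("wrist"); o=tool();F.append(o[2]["force"])
m=np.mean(F,0);print(m,o[0],o[1].as_matrix()[:,0])
if 10.5<-m[0]<14: print(robot.hand_in())
E
```

```text
time: 15.55
eef_pos: [0.4516, -0.3392, 0.2056]
eef_rot: [-0.001, 0.999, 0.052, -0.001]
force: [-12.3, -0.7, 4.8]
opening: 0.015
grip_force: 40.0
[-12.05255823  -0.6698406    4.41703372] [ 0.45164562 -0.3391924   0.20566877] [ 0.99460077  0.10375889 -0.00184287]
the job is handed in; nothing more can be done
None
```

The divider is upright on the base and fully home in the groove, centred and square. It is still gripped and pressed at about 12 N, and I handed the job in at about 16 s without touching the screwdriver, try square or screw box.

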